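Weigh a pipe flange on the bench balance

ROBOT

A 6-joint arm with a two-finger parallel gripper is mounted at the origin on the work surface. World frame = base frame: x ahead of the robot, y to its left, z up, the work surface at z = 0. Lengths are in m, angles in rad, forces in N, time in s.
With the tool pointing down it reaches from about 0.275 to 0.825 m from the base axis. Payload 5.2 kg.
Tool frame: the origin (TCP) lies on the centre line of the jaws, within the pads' length; the fingertips stand 8 mm ahead of it and the grasp point (between the pads) lies 11 mm behind it; z points along the fingers, y is the line along which they close (so a half turn about z gives the same grasp; the last joint's range is limited). The gripper opens to 93 mm and grips with 3 to 60 N. Pads are 15 mm wide; open, the fingers measure 128 mm over their backs; the gripper's body (75 mm by 188 mm) begins 65 mm behind the grasp point.
Start: joints at [1.057, 0.259, 1.535, -0, 1.348, -0.203], TCP at [0.168, 0.524, 0.227] pointing down, gripper open.
Joint ranges: [-3.14, 3.14], [-0.91, 2.08], [0.19, 2.58], [-1.22, 4.36], [0.22, 2.71], [-3.12, 3.12]. Speed limits (rad/s): [2.57, 2.57, 3.14, 3.14, 3.14, 3.14].

INTERFACE

Orientations are given as [roll, pitch, yaw] about the fixed x, y, z axes, in that order (R = Rz(yaw) Ry(pitch) Rx(roll)).
In Python, from bench import env gives the robot as it stands. The module is installed in compiled form; this text tells all that it offers.
- The arm moves only by the tool step_arm, never from a script. Its arguments are lists of equal length, an entry for each row: "xyz": the shift along the tool's x, y, z in units of 0.25 m (1.0 is 0.25 m), a list of three; "angular": the turn, a rotation vector about the tool's x, y, z in units of 30 degrees (1.0 is 30 degrees), a list of three; "claw": the gripper's target within -1 to 1 (shut at 1, half-way at 0, fully open at -1). In form: {"xyz": [[x, y, z], ...], "angular": [[rx, ry, rz], ...], "claw": [claw, ...]}. A call has 1 to 10 rows; each row shifts and turns the commanded pose from where the row before left it, along the tool's axes as they then stand; what a row does not reach is not made up. A row lasts 1/8 s, in which the tool goes at most 62.5 mm and 10.7 degrees, less where a joint would pass 70% of its speed; a pose out of reach is approached as far as the arm can. A call with a number of a shift or a turn outside -1 to 1 is refused whole. A call with a gripper value outside its range is refused whole. The fingers move at their own pace and stop on an object; "force" is the grip in N (left out, the last holds). Time passes only in rows, so rows that do not move let the fingers close. It gives the time, the measured TCP pose, the force, the opening and the grip force at its end, in the units of the state.
- env.sense(): the state, without advancing time (a new reading comes with each control period).
- env.capture(name): name is "side" or "top"; returns the picture (420x560x3 uint8, red, green, blue); there is no depth.
- env.get_calibration(name): a dict with "fx", "fy", "cx", "cy" (pixels), "dist" ([k1, k2, p1, p2, k3] as OpenCV has them; the pictures are not rectified), "rvec" (rotation vector, rad) and "tvec" (3), from world to camera coordinates, as OpenCV has them. Camera axes: x right, y down, z forward; pixel columns grow to the right and rows downward; lengths in m; the calibration is good to about 2 mm. A picture is of the moment at which its call begins. get_calibration takes no time and is no camera call.
- env.hand_in(): hands the job in; it is judged then, once.
The state is a dict: "time_s": time; "q": joint angles; "dq": joint speeds; "tau": joint torques, N m; "eef_pos": TCP position; "eef_rot": TCP orientation; "contact_force": force on the tool from outside, world axes, zero at the start; "ft_torque": the same for the moment, N m; "finger_gap": finger opening in m; "grasp_force": force on a finger pad.
Only numpy, scipy, OpenCV 4.12 (cv2) and the standard library are available. Lean on these libraries where they do the work, as an engineer would, in place of code of your own. Each camera call takes 0.05 s, during which the arm holds its last target. There are 200 camera calls.

TASK

Weigh the steel pipe flange on the bench balance: first set it upright in the round dish and let go, then stand known weights on the rectangular plate until the beam levels, that is, until the pointer comes to rest by itself between the two prongs of the fork. Every weight must end up standing upright, either on the plate or, if it is not needed, on the bench, and the other things on the bench are to be left where they are.

Things in the scene. Friction and masses are not known exactly. Their poses are not given: they have to be found in the camera images.
- balance: two-pan counter balance, grey steel base 120 x 300 x 30 mm fixed to the bench; origin at the centre of its underside. Its beam runs along its y axis with the pivot 75 mm above the origin; round dish on the +y side, rectangular plate on the -y side, each 130 mm from the middle. An upright pointer and fork stand in the middle, up to 190 mm above the bench. Both pans always stay level and, wherever a load sits in a pan, it counts the same.
- beam (a joint): tilt of the beam, rad, 0 when level; positive = round dish up and rectangular plate down. Stops at -0.26 and +0.26. Between the stops a spring makes it proportional: 0.07 rad for each 100 g of difference. Damped, settles in about 2 s.
- dish_floor (a point): centre of the floor of the round dish (inside diameter 132 mm, rim 8 mm above the floor); 105 mm above the bench when level, rising or sinking by at most 34 mm with the beam
- plate_floor (a point): centre of the floor of the rectangular plate pan (inside 152 mm along the balance's x by 122 mm along its y, rim 6 mm above the floor); 105 mm above the bench when level, rising or sinking by at most 34 mm
- pointer_tip (a point): tip of the thin upright pointer fixed to the beam (100 mm above the pivot); it leans toward the heavier pan
- fork_mid (a point): midpoint between the two small upright prongs fixed to the base, 14 mm apart in the clear, between which the pointer tip stands when the beam is level
- flange: steel pipe flange: disc 90 mm diameter, 10 mm thick, with an upright round neck 44 mm diameter reaching 62 mm above its underside (grip the neck); origin at the centre of its underside, z up. Its mass is unknown, between 450 and 750 g
- weight100: 100 g weight: turned steel disc 34 mm diameter, 14 mm thick, with a 12 mm stem and on it a 22 mm diameter knob from 48 to 66 mm above the underside (grip the knob); origin at the centre of its underside, z up. The four weights look alike and differ by disc diameter
- weight200: 200 g weight: turned steel disc 44 mm diameter, 16 mm thick, with a 12 mm stem and on it a 22 mm diameter knob from 48 to 66 mm above the underside (grip the knob); origin at the centre of its underside, z up. The four weights look alike and differ by disc diameter
- weight300: 300 g weight: turned steel disc 54 mm diameter, 16 mm thick, with a 12 mm stem and on it a 22 mm diameter knob from 48 to 66 mm above the underside (grip the knob); origin at the centre of its underside, z up. The four weights look alike and differ by disc diameter
- weight400: 400 g weight: turned steel disc 64 mm diameter, 16 mm thick, with a 12 mm stem and on it a 22 mm diameter knob from 48 to 66 mm above the underside (grip the knob); origin at the centre of its underside, z up. The four weights look alike and differ by disc diameter
- tee: steel tube T-joint lying on the bench, 100 mm long; a bystander, to be left alone
- half_brick: half firebrick 110 x 75 x 50 mm; a bystander, to be left alone
- flux_jar: jar with steel lid, 66 mm diameter, 75 mm high; a bystander, to be left alone
- wire_brush: brush 190 mm long lying on the bench; a bystander, to be left alone
- spanner: spanner 180 mm long lying on the bench; a bystander, to be left alone
- elbow: copper tube elbow lying on the bench, legs 70 mm long, 28 mm thick; a bystander, to be left alone
Not all that is in view belongs to the job. Leave any green, orange or yellow look-alike of the flange alone.

How it is judged:
On the way, in this order (a step that is already met when the one before it is completed fails the run):
1. the flange stands released in the round dish, which has sunk under it, and no weight is on the rectangular plate (horizontal distance between flange and dish_floor below 0.03 m and z of flange in the frame of dish_floor between -0.008 and 0.012 m and angle between flange's own z axis and vertical below 0.12 rad and contact force between the fingers and flange below 0.05 N and value of joint beam below -0.12 rad and not (horizontal distance between weight100 and plate_floor below 0.085 m and z of weight100 in the frame of plate_floor between -0.008 and 0.012 m and angle between weight100's own z axis and vertical below 0.12 rad) and not (horizontal distance between weight200 and plate_floor below 0.085 m and z of weight200 in the frame of plate_floor between -0.008 and 0.012 m and angle between weight200's own z axis and vertical below 0.12 rad) and not (horizontal distance between weight300 and plate_floor below 0.085 m and z of weight300 in the frame of plate_floor between -0.008 and 0.012 m and angle between weight300's own z axis and vertical below 0.12 rad) and not (horizontal distance between weight400 and plate_floor below 0.085 m and z of weight400 in the frame of plate_floor between -0.008 and 0.012 m and angle between weight400's own z axis and vertical below 0.12 rad)), for 0.2 s.
2. at least one weight stands on the rectangular plate ((((horizontal distance between weight100 and plate_floor below 0.085 m and z of weight100 in the frame of plate_floor between -0.008 and 0.012 m and angle between weight100's own z axis and vertical below 0.12 rad) and contact force between the fingers and weight100 below 0.05 N) or ((horizontal distance between weight200 and plate_floor below 0.085 m and z of weight200 in the frame of plate_floor between -0.008 and 0.012 m and angle between weight200's own z axis and vertical below 0.12 rad) and contact force between the fingers and weight200 below 0.05 N) or ((horizontal distance between weight300 and plate_floor below 0.085 m and z of weight300 in the frame of plate_floor between -0.008 and 0.012 m and angle between weight300's own z axis and vertical below 0.12 rad) and contact force between the fingers and weight300 below 0.05 N) or ((horizontal distance between weight400 and plate_floor below 0.085 m and z of weight400 in the frame of plate_floor between -0.008 and 0.012 m and angle between weight400's own z axis and vertical below 0.12 rad) and contact force between the fingers and weight400 below 0.05 N))), for 0.2 s.
At the end, for the whole second after the job is handed in: Flange upright (0.12 rad) in the round dish within 30 mm of its centre; each weight upright (0.12 rad) on the rectangular plate or on the bench; beam at rest within 0.055 rad of level (pointer between the prongs), nothing holding it (horizontal distance between flange and dish_floor below 0.03 m and z of flange in the frame of dish_floor between -0.008 and 0.012 m and angle between flange's own z axis and vertical below 0.12 rad and value of joint beam between -0.055 and 0.055 rad and velocity of joint beam between -0.03 and 0.03 rad/s and ((horizontal distance between weight100 and plate_floor below 0.085 m and z of weight100 in the frame of plate_floor between -0.008 and 0.012 m and angle between weight100's own z axis and vertical below 0.12 rad) or (height (world z) of weight100 between -0.008 and 0.012 m and angle between weight100's own z axis and vertical below 0.12 rad)) and ((horizontal distance between weight200 and plate_floor below 0.085 m and z of weight200 in the frame of plate_floor between -0.008 and 0.012 m and angle between weight200's own z axis and vertical below 0.12 rad) or (height (world z) of weight200 between -0.008 and 0.012 m and angle between weight200's own z axis and vertical below 0.12 rad)) and ((horizontal distance between weight300 and plate_floor below 0.085 m and z of weight300 in the frame of plate_floor between -0.008 and 0.012 m and angle between weight300's own z axis and vertical below 0.12 rad) or (height (world z) of weight300 between -0.008 and 0.012 m and angle between weight300's own z axis and vertical below 0.12 rad)) and ((horizontal distance between weight400 and plate_floor below 0.085 m and z of weight400 in the frame of plate_floor between -0.008 and 0.012 m and angle between weight400's own z axis and vertical below 0.12 rad) or (height (world z) of weight400 between -0.008 and 0.012 m and angle between weight400's own z axis and vertical below 0.12 rad)) and linear speed of flange below 0.02 m/s); the robot touches nothing.
It fails at once if a bystander is pushed more than 20 mm from its place (distance of any of tee, half_brick, flux_jar, wire_brush, spanner, elbow from where it was at the start of the episode above 0.02 m).
It also fails if it takes over 72 s, if anything falls off the work surface, if the arm or the gripper's body presses on something with over 40 N, if the wrist force passes 120 N, or if a joint passes its speed limit or range.

## Working session

There is one attempt and no reset: what is moved stays moved. The work goes in short steps, Python scripts to look and compute and a tool call to move; the robot and the scene stay as the last step left them, time stands still between calls to the robot, and variables do not carry over. Pictures are saved under pics/ and viewed, at most 10 in all, crops included, and the job is handed in when it is done.

Besides the shell and the picture viewer there is one more tool, called by a JSON object that holds its "method" and its "body". step_arm: Moves the arm, as the interface text tells. Shifts and turns lie within -1 to 1; 1 stands for 0.25 m of shift or 30 degrees of turn. Its arguments: {"type":"object","properties":{"xyz":{"type":"array","items":{"type":"array","items":{"type":"number","minimum":-1,"maximum":1}}},"angular":{"type":"array","items":{"type":"array","items":{"type":"number","minimum":-1,"maximum":1}}},"claw":{"type":"array","items":{"type":"number"}},"force":{"type":"number"}},"required":["xyz","angular","claw"]}

```bash
mkdir -p pics; cat > h.py <<'E'
import numpy as np, cv2
from bench import env
def cal(n):
    c=env.get_calibration(n)
    K=np.array([[c['fx'],0,c['cx']],[0,c['fy'],c['cy']],[0,0,1.]])
    return K,np.array(c['dist'],float),np.array(c['rvec'],float),np.array(c['tvec'],float)
def ray(n,px):
    K,d,r,t=cal(n); R=cv2.Rodrigues(r)[0]
    u=cv2.undistortPoints(np.array(px,float).reshape(-1,1,2),K,d)[:,0]
    v=np.c_[u,np.ones(len(u))]@R
    return -R.T@t.ravel(),v
def onz(n,px,z):
    o,v=ray(n,px); s=(z-o[2])/v[:,2]
    return o+s[:,None]*v
def proj(n,P):
    K,d,r,t=cal(n); return cv2.projectPoints(np.array(P,float).reshape(-1,1,3),r,t,K,d)[0][:,0]
def shot(n,f):
    im=env.capture(n); cv2.imwrite('pics/'+f,im[:,:,::-1]); return im
E
python3 - <<'E'
from h import *
shot('top','t0.png');shot('side','s0.png')
for n in('top','side'): print(n,ray(n,[[280,210]]),cal(n)[0][0,0])
s=env.sense();print(s)
E
```

```text
top (array([ 0.50774198, -0.07582286,  1.12607469]), array([[ 4.74567856e-02,  1.29759338e-04, -9.99030218e-01]])) 435.17676201844114
side (array([-0.10227493, -0.73963085,  0.66440649]), array([[ 0.60391737,  0.6411943 , -0.47366909]])) 457.2339656077543
{'time_s': 0.1, 'q': array([ 1.05719562e+00,  2.59242769e-01,  1.53594794e+00, -1.91239726e-05,
        1.34799383e+00, -2.02814233e-01]), 'dq': array([ 0.00074021, -0.00095502, -0.00395766,  0.0015083 ,  0.00046204,
       -0.00122385]), 'tau': array([ 5.59218261e-04, -4.38213015e+01, -2.84640652e+01,  7.18742609e-02,
        3.63089447e-02, -7.17526314e-05]), 'eef_pos': array([0.16795144, 0.52323867, 0.22592586]), 'eef_rot': array([-3.14002964e+00, -3.02385899e-04,  2.83081018e+00]), 'contact_force': array([ 1.17590732, -0.64902709,  0.2029568 ]), 'ft_torque': array([-0.02697313,  0.00331667,  0.02219622]), 'grasp_force': 0.0, 'finger_gap': 0.09316311734046774}
```

View pics/t0.png

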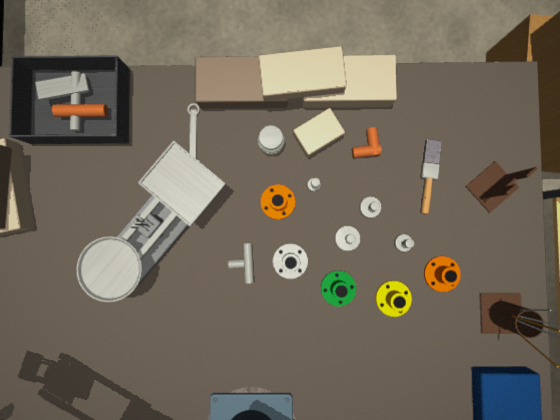

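View pics/s0.png

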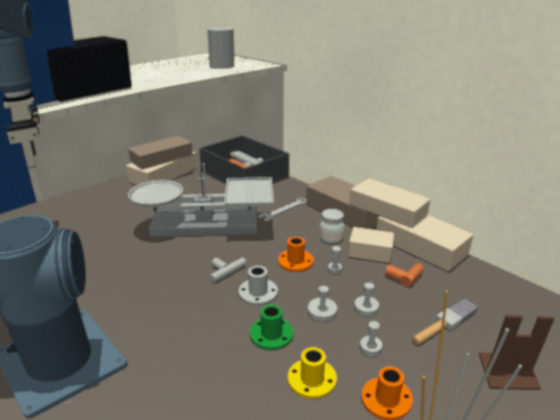

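The top view shows the balance on the left, with the dish at (112,268), the plate at (182,183) and the pointer between them. Flange candidates are grey steel (290,261), orange (278,201) and (443,273), green (339,288) and yellow (394,299). The grey one fits the description "steel". The weights are at (314,184), (371,207), (347,238) and (405,242). I'll confirm the flange and weights in an enlarged crop.

```bash
python3 - <<'E'
from h import *
im=cv2.imread('pics/t0.png')
c=im[170:285,265:425]; cv2.imwrite('pics/c0.png',cv2.resize(c,None,fx=5,fy=5,interpolation=cv2.INTER_CUBIC))
hsv=cv2.cvtColor(im,cv2.COLOR_BGR2HSV)
m=((hsv[...,1]<45)&(hsv[...,2]>120)).astype(np.uint8)
n,l,st,ce=cv2.connectedComponentsWithStats(m)
for i in range(1,n):
    if st[i,4]<60: continue
    cs=cv2.findContours((l==i).astype(np.uint8),cv2.RETR_EXTERNAL,cv2.CHAIN_APPROX_NONE)[0][0]
    (u,v),r=cv2.minEnclosingCircle(cs)
    print(st[i],ce[i].round(1),'mec',round(u,1),round(v,1),round(r,1),'z.016->',onz('top',[[u,v]],.016)[0,:2].round(4),'diam mm',round(2*r/435.2*1.11*1000,1))
    if 150<u<215 and st[i,4]>1000 or (u<150 and v>230): print(cv2.minAreaRect(cs), cv2.fitEllipse(cs))
E
```

```text
[ 36  71  52  33 972] [62.4 86.4] mec 61.2 86.4 25.9 z.016-> [0.8864 0.4926] diam mm 132.4
[  76  103  149  200 9224] [150.3 219.3] mec 144.5 201.0 110.3 z.016-> [0.5857 0.2717] diam mm 562.6
[ 70 116   8  14 103] [ 73.6 122.3] mec 74.0 122.5 7.2 z.016-> [0.7909 0.4573] diam mm 36.5
[257 125  28  29 586] [270.4 138.6] mec 270.5 139.0 14.4 z.016-> [ 0.7439 -0.0523] diam mm 73.6
[297 131  32  22 301] [311.1 140.9] mec 312.4 136.6 15.8 z.016-> [ 0.7493 -0.1602] diam mm 80.6
[422 139  19  41 572] [431.7 159.4] mec 432.0 159.0 20.6 z.016-> [ 0.6886 -0.4648] diam mm 105.2
[307 177  14  15 146] [313.5 183.6] mec 313.9 183.8 7.2 z.016-> [ 0.627  -0.1629] diam mm 36.5
[360 196  22  22 361] [370.5 206.5] mec 370.6 206.6 10.9 z.016-> [ 0.5678 -0.3064] diam mm 55.7
[335 225  26  26 525] [347.4 237.9] mec 347.5 237.8 13.0 z.016-> [ 0.4889 -0.2464] diam mm 66.4
[395 234  20  18 245] [404.2 242.5] mec 404.5 242.5 9.6 z.016-> [ 0.4763 -0.3901] diam mm 49.1
[227 243  26  41 451] [244.  263.2] mec 247.3 263.0 20.3 z.016-> [0.4263 0.0081] diam mm 103.6
[272 243  36  37 896] [289.7 260.7] mec 289.5 261.0 18.3 z.016-> [ 0.4309 -0.099 ] diam mm 93.5
```

View pics/c0.png

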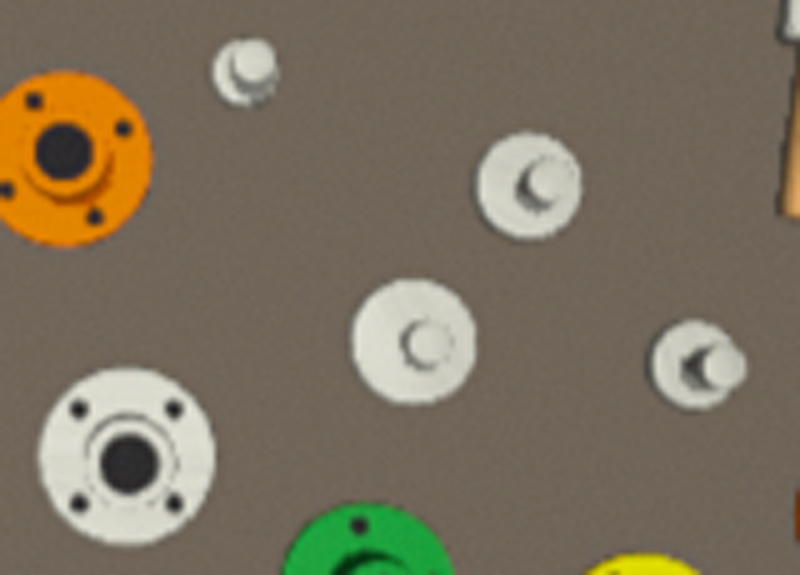

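The crop confirms the grey flange at crop (127,457), i.e. top px (290,261). By disc size, the weights are 100 g at crop (246,72), 300 g at (528,186), 400 g at (413,342) and 200 g at (695,365). Next I'll get exact positions and the balance pose.

```bash
cat > m.py <<'E'
from h import *
im=cv2.imread('pics/t0.png'); hsv=cv2.cvtColor(im,cv2.COLOR_BGR2HSV)
cv=lambda p:np.array(p)/5+[264.6,169.6]
for n,k,d,zk,zd in [('100',(254,60),(244,72),.066,.014),('300',(554,182),(528,186),.066,.016),('400',(430,343),(413,342),.066,.016),('200',(722,367),(694,365),.066,.016),('flange',(129,463),(127,457),.062,.01)]:
    print(n,'knob',onz('top',[cv(k)],zk)[0,:2].round(4),'disc',onz('top',[cv(d)],zd)[0,:2].round(4))
m=((hsv[...,1]<45)&(hsv[...,2]>120)).astype(np.uint8)[:, :240]; m[:140]=0
o=cv2.morphologyEx(m,cv2.MORPH_OPEN,cv2.getStructuringElement(2,(25,25)))
for cs in cv2.findContours(o,cv2.RETR_EXTERNAL,cv2.CHAIN_APPROX_NONE)[0]:
    e=cv2.minEnclosingCircle(cs); r=cv2.minAreaRect(cs); f=cv2.fitEllipse(cs)
    print('blob',cv2.contourArea(cs),e,f,r, onz('top',[f[0],r[0]],.113)[:,:2].round(4))
    print(' corners',onz('top',cv2.boxPoints(r),.111)[:,:2].round(4).tolist())
E
python3 m.py
```

```text
100 knob [ 0.6271 -0.1626] disc [ 0.6268 -0.1617]
300 knob [ 0.5665 -0.3076] disc [ 0.5673 -0.3053]
400 knob [ 0.4887 -0.2463] disc [ 0.4883 -0.2457]
200 knob [ 0.4765 -0.3867] disc [ 0.4761 -0.3873]
flange knob [ 0.4312 -0.1002] disc [ 0.4305 -0.1004]
blob 2983.5 ((111.0, 267.5), 32.4230842590332) ((110.8017578125, 267.76287841796875), (60.23576736450195, 63.187259674072266), 178.351806640625) ((111.0, 267.5), (63.0, 60.0), 90.0) [[0.4241 0.3177]
 [0.4247 0.3172]]
 corners [[0.4979, 0.3895], [0.4971, 0.2491], [0.3518, 0.2471], [0.3525, 0.3862]]
blob 3621.0 ((182.0123748779297, 182.33856201171875), 38.27265548706055) ((181.69186401367188, 183.19383239746094), (64.23058319091797, 74.52649688720703), 129.72439575195312) ((180.52476501464844, 183.52151489257812), (68.47224426269531, 59.810691833496094), 41.00908660888672) [[0.6202 0.1544]
 [0.6194 0.1572]]
 corners [[0.6201, 0.2647], [0.7267, 0.1731], [0.6192, 0.0507], [0.5139, 0.1423]]
```

{"method": "step_arm", "body": {"xyz": [[0,0,0],[0,0,0],[-0.075,-0.18,0.01],[-0.075,-0.18,0.01],[-0.075,-0.18,0.01],[-0.075,-0.18,0.01],[-0.075,-0.18,0.01],[-0.075,-0.18,0.01],[-0.075,-0.18,0.01],[-0.075,-0.18,0.01]], "angular": [[0,0,-0.297],[0,0,-0.297],[0,0,0],[0,0,0],[0,0,0],[0,0,0],[0,0,0],[0,0,0],[0,0,0],[0,0,0]], "claw": [-0.6,-0.6,-0.6,-0.6,-0.6,-0.6,-0.6,-0.6,-0.6,-0.6], "force": 30}}

```text
time_s: 1.35
eef_pos: [0.3184, 0.1622, 0.2065]
eef_rot: [3.142, 0.0, -3.141]
contact_force: [1.3, 0.1, -0.1]
finger_gap: 0.0746
grasp_force: 0.0
```

{"method": "step_arm", "body": {"xyz": [[-0.075,-0.175,0.03],[-0.075,-0.175,0.03],[-0.075,-0.175,0.03],[-0.075,-0.175,0.03],[-0.075,-0.175,0.03],[-0.075,-0.175,0.03],[0,0,0.15],[0,0,0.1],[0,0,0],[0,0,0]], "angular": [[0,0,0],[0,0,0],[0,0,0],[0,0,0],[0,0,0],[0,0,0],[0,0,0],[0,0,0],[0,0,0],[0,0,0]], "claw": [-0.6,-0.6,-0.6,-0.6,-0.6,-0.6,-0.6,-0.6,-0.6,-0.6]}}

```text
time_s: 2.6
eef_pos: [0.4313, -0.0989, 0.0999]
eef_rot: [-3.141, 0.001, -3.141]
contact_force: [-0.2, -0.7, 0.1]
finger_gap: 0.0742
grasp_force: 0.0
```

{"method": "step_arm", "body": {"xyz": [[0,-0.005,0.1],[0,0,0.1],[0,0,0.076],[0,0,0],[0,0,0],[0,0,0],[0,0,0],[0,0,0],[0,0,-0.1],[0,0,0]], "angular": [[0,0,0],[0,0,0],[0,0,0],[0,0,0],[0,0,0],[0,0,0],[0,0,0],[0,0,0],[0,0,0],[0,0,0]], "claw": [-0.6,-0.6,-0.6,-0.6,0.6,0.6,0.6,0.6,0.6,0.6], "force": 35}}

```text
time_s: 3.85
eef_pos: [0.4315, -0.1004, 0.0558]
eef_rot: [-3.141, 0.002, -3.141]
contact_force: [-0.1, 0.3, -5.0]
finger_gap: 0.0438
grasp_force: 35.0
```

{"method": "step_arm", "body": {"xyz": [[0,0,-0.14],[0,0,-0.2],[0,0,-0.2],[0,0.17,0],[0,0.17,0],[0,0.17,0],[0,0.17,0],[0,0.17,0],[0,0.17,0],[0,0.17,0]], "angular": [[0,0,0],[0,0,0],[0,0,0],[0,0,0],[0,0,0],[0,0,0],[0,0,0],[0,0,0],[0,0,0],[0,0,0]], "claw": [0.6,0.6,0.6,0.6,0.6,0.6,0.6,0.6,0.6,0.6]}}

```text
time_s: 5.1
eef_pos: [0.4298, 0.1987, 0.1884]
eef_rot: [-3.141, -0.002, -3.141]
contact_force: [0.4, -0.5, -5.0]
finger_gap: 0.0437
grasp_force: 35.0
```

{"method": "step_arm", "body": {"xyz": [[0.038,0.16,0],[0,0.16,0],[0,0.12,0],[0,0.05,0],[0,0,0],[0,0,0]], "angular": [[0,0,0],[0,0,0],[0,0,0],[0,0,0],[0,0,0],[0,0,0]], "claw": [0.6,0.6,0.6,0.6,0.6,0.6]}}

```text
time_s: 5.85
eef_pos: [0.4211, 0.3189, 0.1896]
eef_rot: [-3.14, -0.001, 3.141]
contact_force: [0.7, 0.9, -6.0]
finger_gap: 0.0434
grasp_force: 35.0
```

```bash
python3 - <<'E'
from h import *
shot('side','s1.png');t=shot('top','t1.png')
a=cv2.imread('pics/s1.png')[120:260,80:330]
cv2.imwrite('pics/c1.png',cv2.resize(a,None,fx=3,fy=3,interpolation=cv2.INTER_CUBIC))
s=env.sense();print(s['eef_pos'],s['contact_force'],s['finger_gap'])
E
```

```text
[0.42130354 0.31891775 0.18998725] [-0.21152441  0.0190692  -5.2234567 ] 0.04346349801422219
```

View pics/c1.png

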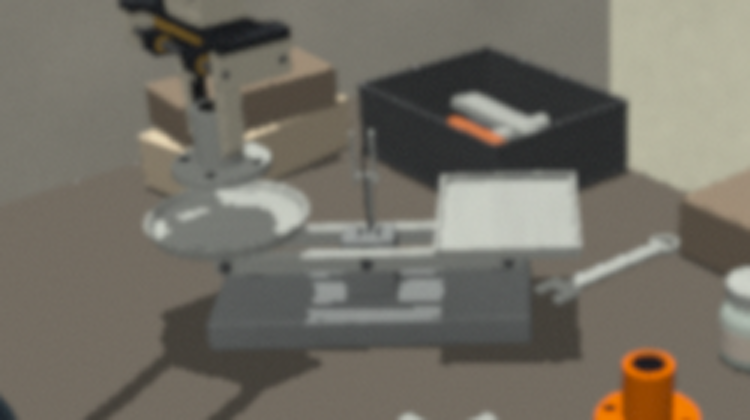

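The crop shows the held flange hovering over the dish, with the flange disc at crop (222,160) and the dish at (227,215). The beam is level.

{"method": "step_arm", "body": {"xyz": [[0,0,0.09],[0,0,0.08],[0,0,0.04],[0,0,0.02],[0,0,0.02],[0,0,0.02],[0,0,0.02],[0,0,0.02],[0,0,0.02],[0,0,0.01]], "angular": [[0,0,0],[0,0,0],[0,0,0],[0,0,0],[0,0,0],[0,0,0],[0,0,0],[0,0,0],[0,0,0],[0,0,0]], "claw": [0.6,0.6,0.6,0.6,0.6,0.6,0.6,0.6,0.6,0.6]}}

```text
time_s: 7.2
eef_pos: [0.4215, 0.3201, 0.105]
eef_rot: [3.141, 0.001, -3.141]
contact_force: [1.4, -1.7, -1.2]
finger_gap: 0.0433
grasp_force: 35.0
```

{"method": "step_arm", "body": {"xyz": [[0,0,0],[0,0,0],[0,0,0],[0,0,0]], "angular": [[0,0,0],[0,0,0],[0,0,0],[0,0,0]], "claw": [0.6,0.6,0.6,0.6]}}

```text
time_s: 7.7
eef_pos: [0.4211, 0.3201, 0.1052]
eef_rot: [3.141, -0.0, -3.141]
contact_force: [1.1, 1.5, -1.4]
finger_gap: 0.0437
grasp_force: 35.0
```

{"method": "step_arm", "body": {"xyz": [[0,0,0.006],[0,0,0],[0,0,0],[0,0,0],[0,0,-0.08],[0,0,-0.15],[0,0,-0.15],[0,0,-0.1],[0,0,0],[0,0,0]], "angular": [[0,0,0],[0,0,0],[0,0,0],[0,0,0],[0,0,0],[0,0,0],[0,0,0],[0,0,0],[0,0,0],[0,0,0]], "claw": [0.6,-0.6,-0.6,-0.6,-0.6,-0.6,-0.6,-0.6,-0.6,-0.6]}}

```text
time_s: 8.95
eef_pos: [0.4206, 0.3197, 0.2225]
eef_rot: [-3.141, -0.002, -3.141]
contact_force: [-0.1, 0.5, -0.2]
finger_gap: 0.0744
grasp_force: 0.0
```

```bash
python3 - <<'E'
from h import *
shot('side','s2.png')
a=cv2.imread('pics/s2.png')[120:260,80:330]
cv2.imwrite('pics/c2.png',cv2.resize(a,None,fx=3,fy=3,interpolation=cv2.INTER_CUBIC))
s=env.sense();print(s['eef_pos'],s['contact_force'],s['finger_gap'])
E
```

```text
[0.42040908 0.31960273 0.22210017] [-0.3062026   0.61364481  0.09979726] 0.074591190525724
```

View pics/c2.png

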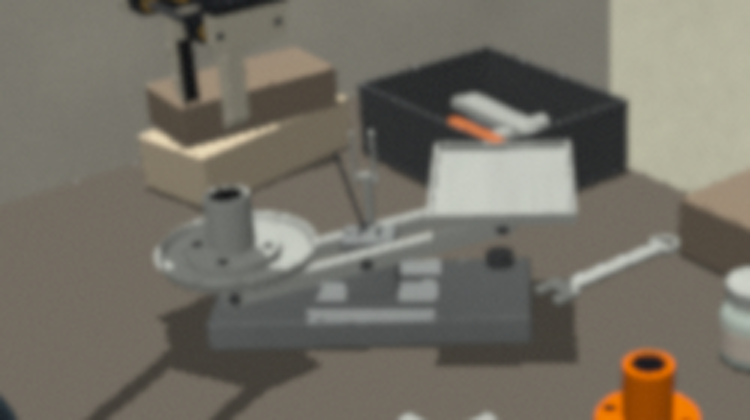

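The crop shows the flange upright in the sunken dish, near its centre (228,255). The pointer leans left and the plate is up. Next is the 400 g weight.

{"method": "step_arm", "body": {"xyz": [[-0.021,-0.175,0],[-0.021,-0.175,0],[-0.021,-0.175,0],[-0.021,-0.175,0],[-0.021,-0.175,0],[-0.021,-0.175,0],[-0.021,-0.175,0],[-0.021,-0.175,0],[-0.021,-0.175,0],[-0.021,-0.175,0]], "angular": [[0,0,0],[0,0,0],[0,0,0],[0,0,0],[0,0,0],[0,0,0],[0,0,0],[0,0,0],[0,0,0],[0,0,0]], "claw": [-0.6,-0.6,-0.3,0,0,0,0,0,0,0]}}

```text
time_s: 10.25
eef_pos: [0.4731, -0.1187, 0.2221]
eef_rot: [3.14, -0.002, -3.142]
contact_force: [-0.2, 0.5, -0.2]
finger_gap: 0.0464
grasp_force: 0.0
```

{"method": "step_arm", "body": {"xyz": [[-0.021,-0.175,0],[-0.021,-0.175,0],[-0.02,-0.162,0.1],[0,0,0.2],[0,0,0.1],[0,0,0],[0,0,0]], "angular": [[0,0,0],[0,0,0],[0,0,0],[0,0,0],[0,0,0],[0,0,0],[0,0,0]], "claw": [0,0,0,0,0,0,0]}}

```text
time_s: 11.12
eef_pos: [0.4896, -0.2456, 0.124]
eef_rot: [-3.141, 0.0, -3.141]
contact_force: [-0.5, -0.2, -0.2]
finger_gap: 0.0469
grasp_force: 0.0
```

Lower 78 mm, grip, and lift to a clear height.

{"method": "step_arm", "body": {"xyz": [[0.004,-0.002,0.15],[0,0,0.12],[0,0,0.042],[0,0,0],[0,0,0],[0,0,0],[0,0,0],[0,0,-0.1],[0,0,-0.2],[0,0,-0.2]], "angular": [[0,0,0],[0,0,0],[0,0,0],[0,0,0],[0,0,0],[0,0,0],[0,0,0],[0,0,0],[0,0,0],[0,0,0]], "claw": [0,0,0,0,0.9,0.9,0.9,0.9,0.9,0.9], "force": 30}}

```text
time_s: 12.38
eef_pos: [0.4876, -0.2455, 0.1711]
eef_rot: [3.14, -0.002, -3.141]
contact_force: [0.8, -0.9, -4.0]
finger_gap: 0.0212
grasp_force: 30.0
```

{"method": "step_arm", "body": {"xyz": [[0,0,-0.2],[0,0,-0.1],[0,0,0],[0,0,0]], "angular": [[0,0,0],[0,0,0],[0,0,0],[0,0,0]], "claw": [0.9,0.9,0.9,0.9]}}

```text
time_s: 12.88
eef_pos: [0.4875, -0.2453, 0.2438]
eef_rot: [3.14, -0.003, -3.141]
contact_force: [-0.5, 0.0, -4.0]
finger_gap: 0.0216
grasp_force: 30.0
```

{"method": "step_arm", "body": {"xyz": [[-0.063,0.17,0],[-0.063,0.17,0],[-0.063,0.17,0],[-0.063,0.17,0],[-0.063,0.17,0],[-0.063,0.17,0],[-0.063,0.17,0],[-0.063,0.17,0],[-0.063,0.17,0],[-0.063,0.17,0]], "angular": [[0,0,0],[0,0,0],[0,0,0],[0,0,0],[0,0,0],[0,0,0],[0,0,0],[0,0,0],[0,0,0],[0,0,0]], "claw": [0.9,0.9,0.9,0.9,0.9,0.9,0.9,0.9,0.9,0.9]}}

```text
time_s: 14.12
eef_pos: [0.6451, 0.1803, 0.2425]
eef_rot: [-3.141, -0.005, -3.141]
contact_force: [0.8, -0.3, -4.1]
finger_gap: 0.0212
grasp_force: 30.0
```

{"method": "step_arm", "body": {"xyz": [[0,0,0],[0,0,0],[0,0,0]], "angular": [[0,0,0],[0,0,0],[0,0,0]], "claw": [0.9,0.9,0.9]}}

```text
time_s: 14.5
eef_pos: [0.6453, 0.1777, 0.2447]
eef_rot: [-3.141, -0.002, 3.14]
contact_force: [0.8, -0.4, -3.8]
finger_gap: 0.0212
grasp_force: 30.0
```

```bash
python3 - <<'E'
from h import *
shot('top','t3.png')
im=cv2.imread('pics/t3.png')
s=env.sense();e=s['eef_pos'];print(e)
# expected plate rim corners at z=.145 for pose from start, and weight disc ring
b=np.array([.522,.236]);u=np.array([.77,-.638]);x=np.array([.637,.770])
big=cv2.resize(im[120:320,60:260],None,fx=3,fy=3,interpolation=cv2.INTER_CUBIC)
f=lambda P:((proj('top',P)-[60,120]+.5)*3).astype(int)
pc=b+.13*u
cv2.polylines(big,[f([[*(pc+sx*.078*x+sy*.063*u),.145] for sx,sy in((1,1),(1,-1),(-1,-1),(-1,1))])],True,(0,0,255),1)
cv2.polylines(big,[f([[e[0]+.032*np.cos(a),e[1]+.032*np.sin(a),.139] for a in np.arange(0,6.3,.2)])],True,(0,255,0),1)
cv2.polylines(big,[f([[*(b-.13*u+.045*np.array([np.cos(a),np.sin(a)])),.081] for a in np.arange(0,6.3,.2)])],True,(255,0,0),1)
cv2.imwrite('pics/c3.png',big)
E
```

```text
[0.64544335 0.17768906 0.24515674]
```

View pics/c3.png

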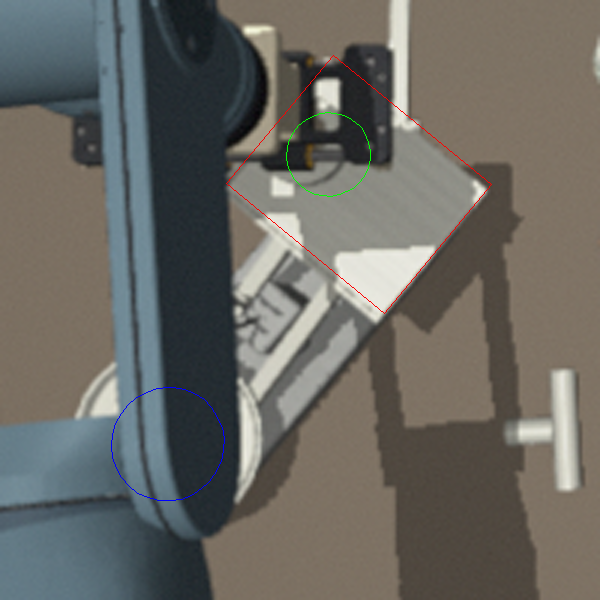

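The plate outline matches within about 5 mm: it has swung in slightly toward the pivot, which is expected. The 400 g footprint at crop (329,155) is inside it. Lowering now.

{"method": "step_arm", "body": {"xyz": [[0,0,0.1],[0,0,0.08],[0,0,0.04],[0,0,0.02],[0,0,0.02],[0,0,0.02],[0,0,0],[0,0,0]], "angular": [[0,0,0],[0,0,0],[0,0,0],[0,0,0],[0,0,0],[0,0,0],[0,0,0],[0,0,0]], "claw": [0.9,0.9,0.9,0.9,0.9,0.9,0.9,0.9]}}

```text
time_s: 15.55
eef_pos: [0.6461, 0.1791, 0.1761]
eef_rot: [3.141, 0.001, -3.141]
contact_force: [0.7, -0.8, -0.4]
finger_gap: 0.0211
grasp_force: 30.0
```

{"method": "step_arm", "body": {"xyz": [[0,0,0.01],[0,0,0.005],[0,0,0],[0,0,0]], "angular": [[0,0,0],[0,0,0],[0,0,0],[0,0,0]], "claw": [0.9,0.9,0.9,0.9]}}

```text
time_s: 16.05
eef_pos: [0.6458, 0.1792, 0.1719]
eef_rot: [3.141, -0.0, -3.141]
contact_force: [1.2, -1.3, -0.4]
finger_gap: 0.021
grasp_force: 30.0
```

{"method": "step_arm", "body": {"xyz": [[0,0,0],[0,0,0],[0,0,0],[0,0,-0.1],[0,0,-0.15],[0,0,-0.15],[0,-0.15,0],[0,-0.15,0],[0,-0.15,0],[0,-0.15,0]], "angular": [[0,0,0],[0,0,0],[0,0,0],[0,0,0],[0,0,0],[0,0,0],[0,0,0],[0,0,0],[0,0,0],[0,0,0]], "claw": [0,0,0,0,0,0,0,0,0,0]}}

```text
time_s: 17.3
eef_pos: [0.6456, 0.028, 0.272]
eef_rot: [3.142, 0.0, -3.141]
contact_force: [0.5, 1.0, -0.8]
finger_gap: 0.0463
grasp_force: 0.0
```

{"method": "step_arm", "body": {"xyz": [[0,-0.15,0],[0,-0.15,0],[0,-0.15,0],[0,-0.15,0],[0,-0.15,0],[0,0,0],[0,0,0],[0,0,0]], "angular": [[0,0,0],[0,0,0],[0,0,0],[0,0,0],[0,0,0],[0,0,0],[0,0,0],[0,0,0]], "claw": [0,0,0,0,0,0,0,0]}}

```text
time_s: 18.3
eef_pos: [0.6459, -0.1571, 0.2721]
eef_rot: [3.141, 0.0, -3.14]
contact_force: [-0.4, 0.0, 0.4]
finger_gap: 0.0463
grasp_force: 0.0
```

```bash
python3 - <<'E'
from h import *
b=np.array([.522,.236]);u=np.array([.77,-.638])
shot('side','s4.png'); shot('top','t4.png')
a=cv2.resize(cv2.imread('pics/s4.png')[120:260,110:310],None,fx=4,fy=4,interpolation=cv2.INTER_CUBIC)
for t in (0,-.07,-.14,-.21): # pointer tip for each tilt
    p=b-u*.1*np.sin(-t); q=((proj('side',[[*p,.075+.1*np.cos(t)]])[0]-[110,120]+.5)*4)
    print(t,q.round(1)); cv2.circle(a,tuple(int(i) for i in q),2,(0,0,255),-1)
cv2.imwrite('pics/c4.png',a); print(env.sense()['eef_pos'],env.sense()['finger_gap'])
E
```

```text
0 [366.1 201.2]
-0.07 [355.8 201.8]
-0.14 [345.6 203.1]
-0.21 [335.6 205. ]
[ 0.6459676  -0.15721085  0.27212109] 0.04626055608556261
```

View pics/c4.png

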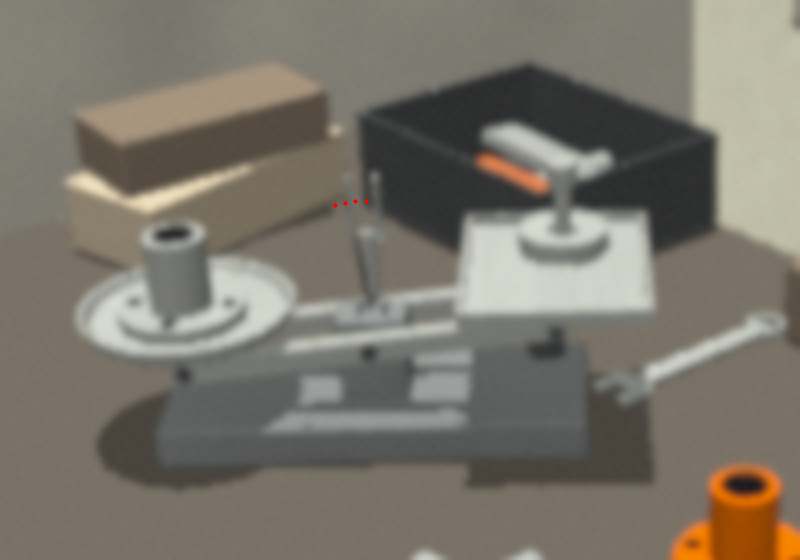

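The pointer tip at crop (~353,200) stands left of the fork and partly merges with the left prong, so about 100–180 g is missing. I'll refine that with the plate's edge height across the frames (0 rad, -0.26 rad stop, now).

```bash
python3 - <<'E'
from h import *
from scipy.ndimage import gaussian_filter1d as g1
def edge(f,x0,x1,y0,y1):
    g=cv2.imread('pics/'+f,0).astype(float); r=[]
    for x in range(x0,x1):
        c=g[y0:y1,x-1:x+2].mean(1); d=-g1(c,1.2,order=1); i=int(d[1:-1].argmax())+1
        a,b,e=d[i-1:i+2]; r.append(y0+i+.5*(a-e)/(a-2*b+e))
    return np.median(r),np.std(r)
for f in('s0.png','s1.png','s2.png','s4.png'):
    print(f,'plate',edge(f,240,266,183,210),'dish',edge(f,142,168,196,220))
# pointer: darkest? print row profile differences of t/s4 vs s1 at rows near the tip
a=cv2.imread('pics/s4.png',0).astype(int)
b=cv2.imread('pics/s2.png',0).astype(int);c=cv2.imread('pics/s1.png',0).astype(int)
for y in range(162,182,2): print(y,a[y,192:208],b[y,192:208],c[y,192:208])
E
```

```text
s0.png plate (np.float64(202.55340629827697), np.float64(0.21351401894618766)) dish (np.float64(203.16638578143716), np.float64(0.8182766010430454))
s1.png plate (np.float64(202.49833234977726), np.float64(0.20316741535594415)) dish (np.float64(210.60473232540022), np.float64(5.699194153340911))
s2.png plate (np.float64(191.0171484413675), np.float64(0.17276823583450257)) dish (np.float64(214.1080578070147), np.float64(6.329698497482588))
s4.png plate (np.float64(197.7036322450472), np.float64(0.2272806962914952)) dish (np.float64(208.40058115462173), np.float64(2.0469819636717057))
162 [109 109 110 111 111 113 113 105  85  65  62  72  66  54  49  49] [104 102 103 104 104 105 106  99  80  60  61  65  63  51  48  45] [103 104 104 103 105 107 106  99  81  62  60  69  63  51  48  46]
164 [109 109 110 115 122 121 116 108  87  70  88 110  97  67  51  49] [104 103 104 109 115 114 110  99  83  66  84 104  91  65  48  45] [104 104 106 109 116 115 111 100  83  66  83 104  93  64  48  47]
166 [108 109 108 109 110 112 111 106  91  71  75  90  83  62  52  51] [103 103 101 103 105 104 105 100  86
[... 809 characters left out ...]
108 105 102 100  90  83  74] [ 97 102 104 107 109 107 103  99  88  84  95 101  99  91  83  74]
176 [114 113 116 115 115 111 110 116 124 129 127 120 114 113 111 109] [ 94  83  86  99 107 108 109 114 119 122 121 113 107 105 105 104] [108 107 108 108 109 109 109 107  95  92 104 109 108 104 106 104]
178 [115 115 116 113 113 111 109 123 140 148 144 133 127 124 117 114] [102  93  80  87 101 109 118 130 137 140 135 126 120 116 111 107] [108 107 108 108 109 112 118 122 113 104 115 119 120 118 111 109]
180 [114 114 116 114 112 109  99  96 108 118 117 114 119 121 117 115] [106 101  89  83  92 103 107 107 111 112 109 108 111 113 110 107] [109 107 108 108 108 108 106 107  99  86  88 100 111 114 110 108]
```

```bash
cat > tilt.py <<'E'
from h import *
from scipy.ndimage import gaussian_filter1d as g1
def edge(g,x0=240,x1=266,y0=183,y1=215):
    r=[]
    for x in range(x0,x1):
        c=g[y0:y1,x-1:x+2].mean(1); d=-g1(c,1.2,order=1); i=int(d[1:-1].argmax())+1
        a,b,e=d[i-1:i+2]; r.append(y0+i+.5*(a-e)/(a-2*b+e))
    return np.median(r)
b=np.array([.522,.236]);u=np.array([.77,-.638]);x=np.array([.637,.770])
def pred(t,sw): # row of the near plate edge at column 253
    c=b+.13*u*(np.cos(t) if sw else 1)
    # the near edge in the side view is the -x side
    P=[[*(c-.079*x+s*.064*u),.105-.13*np.sin(t)] for s in(-1,1)]
    p=proj('side',P); return np.interp(253,p[:,0],p[:,1])
def tilt(row):
    from scipy.optimize import brentq
    out=[]
    for sw in(0,1):
        k=(202.53-191.02)/(pred(0,sw)-pred(-.26,sw))
        f=lambda t:202.53-row-k*(pred(0,sw)-pred(t,sw)); out.append((round(k,2),round(brentq(f,-.4,.4),4)))
    return out
if __name__=='__main__':
    g=env.capture('side'); cv2.imwrite('pics/now.png',g[:,:,::-1]); r=edge(cv2.cvtColor(g,cv2.COLOR_RGB2GRAY).astype(float)); print(r,tilt(r),env.sense()['time_s'])
E
python3 tilt.py
```

```text
197.7130045269815 [(np.float64(1.01), -0.1086), (np.float64(1.01), -0.1086)] 18.45
```

{"method": "step_arm", "body": {"xyz": [[0.113,-0.153,0.06],[0.113,-0.153,0.06],[0.113,-0.153,0.06],[0.113,-0.153,0.06],[0.113,-0.153,0.06],[0.113,-0.153,0.06],[0,0,0.2],[0,0,0],[0,0,0]], "angular": [[0,0,0],[0,0,0],[0,0,0],[0,0,0],[0,0,0],[0,0,0],[0,0,0],[0,0,0],[0,0,0]], "claw": [0,0,0,0,0,0,0,0,0]}}

```text
time_s: 19.58
eef_pos: [0.4773, -0.3879, 0.1333]
eef_rot: [-3.141, 0.001, -3.14]
contact_force: [-0.6, 0.2, 0.3]
finger_gap: 0.0468
grasp_force: 0.0
```

{"method": "step_arm", "body": {"xyz": [[0.004,0.004,0.15],[0,0,0.15],[0,0,0.05],[0,0,0],[0,0,0],[0,0,0],[0,0,0],[0,0,-0.1],[0,0,-0.2],[0,0,-0.2]], "angular": [[0,0,0],[0,0,0],[0,0,0],[0,0,0],[0,0,0],[0,0,0],[0,0,0],[0,0,0],[0,0,0],[0,0,0]], "claw": [0,0,0,0,0.9,0.9,0.9,0.9,0.9,0.9]}}

```text
time_s: 20.82
eef_pos: [0.4749, -0.3866, 0.1702]
eef_rot: [3.14, -0.001, 3.142]
contact_force: [0.4, -0.6, -1.8]
finger_gap: 0.0211
grasp_force: 30.0
```

{"method": "step_arm", "body": {"xyz": [[0,0,-0.2],[0,0,-0.1],[0,0,0],[0,0,0]], "angular": [[0,0,0],[0,0,0],[0,0,0],[0,0,0]], "claw": [0.9,0.9,0.9,0.9]}}

```text
time_s: 21.32
eef_pos: [0.4747, -0.3864, 0.2427]
eef_rot: [3.139, -0.002, -3.141]
contact_force: [-1.0, -0.3, -2.1]
finger_gap: 0.0214
grasp_force: 30.0
```

{"method": "step_arm", "body": {"xyz": [[-0.041,0.17,0],[-0.041,0.17,0],[-0.041,0.17,0],[-0.041,0.17,0],[-0.041,0.17,0],[-0.041,0.17,0],[-0.041,0.17,0],[-0.041,0.17,0],[-0.041,0.17,0],[-0.041,0.17,0]], "angular": [[0,0,0],[0,0,0],[0,0,0],[0,0,0],[0,0,0],[0,0,0],[0,0,0],[0,0,0],[0,0,0],[0,0,0]], "claw": [0.9,0.9,0.9,0.9,0.9,0.9,0.9,0.9,0.9,0.9]}}

```text
time_s: 22.58
eef_pos: [0.5769, 0.0395, 0.2419]
eef_rot: [3.141, -0.004, -3.141]
contact_force: [0.3, -0.1, -2.1]
finger_gap: 0.0212
grasp_force: 30.0
```

{"method": "step_arm", "body": {"xyz": [[-0.041,0.17,0],[-0.041,0.17,0],[0,0,0],[0,0,0]], "angular": [[0,0,0],[0,0,0],[0,0,0],[0,0,0]], "claw": [0.9,0.9,0.9,0.9]}}

```text
time_s: 23.08
eef_pos: [0.5974, 0.1227, 0.2425]
eef_rot: [-3.141, -0.003, -3.141]
contact_force: [0.1, -0.8, -2.3]
finger_gap: 0.0214
grasp_force: 30.0
```

{"method": "step_arm", "body": {"xyz": [[0,0,0.1],[0,0,0.1],[0,0,0.08],[0,0,0.02],[0,0,0.02],[0,0,0.02],[0,0,0.02],[0,0,0.012],[0,0,0],[0,0,0]], "angular": [[0,0,0],[0,0,0],[0,0,0],[0,0,0],[0,0,0],[0,0,0],[0,0,0],[0,0,0],[0,0,0],[0,0,0]], "claw": [0.9,0.9,0.9,0.9,0.9,0.9,0.9,0.9,0.9,0.9]}}

```text
time_s: 24.32
eef_pos: [0.5983, 0.1232, 0.1515]
eef_rot: [3.141, -0.0, -3.141]
contact_force: [1.0, 0.1, -0.8]
finger_gap: 0.0211
grasp_force: 30.0
```

{"method": "step_arm", "body": {"xyz": [[0,0,0],[0,0,0],[0,0,0],[0,0,-0.1],[0,0,-0.15],[0,0,-0.15],[0,-0.15,0],[0,-0.15,0],[0,-0.15,0],[0,-0.15,0]], "angular": [[0,0,0],[0,0,0],[0,0,0],[0,0,0],[0,0,0],[0,0,0],[0,0,0],[0,0,0],[0,0,0],[0,0,0]], "claw": [0,0,0,0,0,0,0,0,0,0]}}

```text
time_s: 25.58
eef_pos: [0.5982, -0.028, 0.2515]
eef_rot: [3.142, 0.0, -3.141]
contact_force: [0.0, -0.2, -0.0]
finger_gap: 0.0465
grasp_force: 0.0
```

{"method": "step_arm", "body": {"xyz": [[0,-0.15,0],[0,-0.15,0],[0,-0.15,0],[0,-0.15,0],[0,0,0],[0,0,0],[0,0,0],[0,0,0],[0,0,0],[0,0,0]], "angular": [[0,0,0],[0,0,0],[0,0,0],[0,0,0],[0,0,0],[0,0,0],[0,0,0],[0,0,0],[0,0,0],[0,0,0]], "claw": [0,0,0,0,0,0,0,0,0,0]}}

```text
time_s: 26.82
eef_pos: [0.5984, -0.1766, 0.2515]
eef_rot: [-3.142, 0.0, -3.141]
contact_force: [-0.6, -0.5, -0.4]
finger_gap: 0.0465
grasp_force: 0.0
```

{"method": "step_arm", "body": {"xyz": [[0,0,0],[0,0,0],[0,0,0],[0,0,0],[0,0,0],[0,0,0],[0,0,0],[0,0,0]], "angular": [[0,0,0],[0,0,0],[0,0,0],[0,0,0],[0,0,0],[0,0,0],[0,0,0],[0,0,0]], "claw": [0,0,0,0,0,0,0,0]}}

```text
time_s: 27.82
eef_pos: [0.5983, -0.177, 0.2514]
eef_rot: [-3.142, 0.0, -3.141]
contact_force: [0.2, 0.5, 0.1]
finger_gap: 0.0467
grasp_force: 0.0
```

```bash
python3 tilt.py; python3 - <<'E'
import cv2
a=cv2.imread('pics/now.png')[120:260,110:310]
cv2.imwrite('pics/c5.png',cv2.resize(a,None,fx=4,fy=4,interpolation=cv2.INTER_CUBIC))
E
```

```text
198.0634624457434 [(np.float64(1.01), -0.1007), (np.float64(1.01), -0.1007)] 27.875
```

View pics/c5.png

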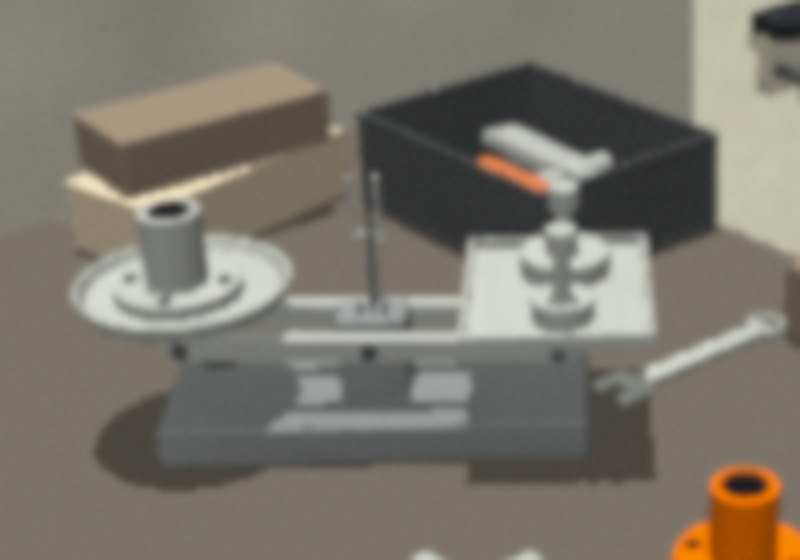

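The flange and both weights stand upright on their pans. The pointer is now slightly right of mid, and the 200 g disc spoiled the edge reading. I'll re-measure on clear columns.

```bash
python3 - <<'E'
from tilt import *
for cols in((229,239),(261,271)):
    e=[edge(cv2.imread('pics/'+f,0).astype(float),*cols) for f in('s0.png','s1.png','s2.png','s4.png','now.png')]
    z=(e[0]+e[1])/2; print(np.round(e,2),[round(-.26*(z-k)/(z-e[2]),4) for k in e])
g=cv2.cvtColor(env.capture('side'),cv2.COLOR_RGB2GRAY).astype(float); print(edge(g,229,239),edge(g,261,271))
c=cv2.imread('pics/s1.png',0).astype(int);a=cv2.imread('pics/now.png',0).astype(int)
for y in range(162,180,3): print(y,a[y,194:210],c[y,194:210])
print([(proj('side',[[*(b+u*.1*np.sin(t)),.075+.1*np.cos(t)]])[0]).round(2) for t in(-.055,0,.03,.055)])
E
```

```text
[202.93 202.92 191.37 197.97 204.14] [np.float64(0.0001), np.float64(-0.0001), np.float64(-0.26), np.float64(-0.1114), np.float64(0.0273)]
[202.16 202.16 190.79 197.27 203.45] [np.float64(0.0001), np.float64(-0.0001), np.float64(-0.26), np.float64(-0.1118), np.float64(0.0295)]
204.13314176538438 203.4321807383172
162 [110 110 111 114 114 106  85  64  65  72  67  54  50  51  51  51] [104 103 105 107 106  99  81  62  60  69  63  51  48  46  46  48]
165 [111 114 118 117 113 108  89  72  82 100  90  65  52  50  50  50] [103 107 110 110 105 100  84  65  77  95  84  61  50  45  46  45]
168 [102 102 106 110 112 108  93  73  75  90  85  67  54  49  50  50] [ 95  96  99 101 104  99  83  65  67  81  79  61  48  47  47  47]
171 [105 110 111 112 111 111  99  81  72  82  87  73  57  52  52  51] [ 99 104 104 105 104  97  79  64  67  79  82  69  53  50  48  47]
174 [113 115 115 115 112 111 108  96  90 100 104  96  88  78  70  63] [104 107 109 107 103  99  88  84  95 101  99  91  83  74  66  59]
177 [115 116 117 118 124 133 132 115 102 108 118 121 116 114 114 110] [109 108 110 109 115 119 108 101 114 119 117 112 108 106 106 101]
[array([199.  , 169.91]), array([201.02, 169.81]), array([202.13, 169.8 ]), array([203.06, 169.81])]
```

The beam rests at +0.028 rad, stable and within ±0.055, and the flange is well inside the dish. Handing in.

```bash
python3 -c "
from bench import env
print(env.hand_in())"
```

```text
the job is handed in; nothing more can be done
None
```

The job is handed in but no verdict came back: the flange stands in the dish, balanced by the 400 g and 200 g weights, so it weighs about 560 g; the beam rests at about +0.028 rad, with the other two weights untouched on the bench.

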